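Walk the cutting die round to the press fence

TASK

The heavy steel cutting die has been set down crosswise on the green feed board of the roller press. Leave it standing on the board and push it round by its corners with your fingertips until one of its long sides lies flush along the aluminium fence, with the whole die between the two white lines. Have it turned nearly square before it touches the fence so that no corner digs in, bring it up gently, do not touch the cutting edge on top, and leave the brass weights, the yarn cone and the pin jar where they are.

Things in the scene. Friction and masses are not known exactly. Their poses are not given: they have to be found in the camera images.
- die: dark steel cutting die, 90 mm (its x) by 130 mm (its y), 2.2 kg, on four 3 mm white glide pads (at x +-24, y +-40 mm); spans 3 to 29 mm above the board. Origin: centre of its underside, z up. The long sides (x = +-45 mm) are alike, either may go to the fence. Starts 50 to 90 deg off, either way. Slides at 10 to 19 N (friction 0.6), up to 35 N if the finger drags down on it; stops with the push.
- die_blade: the cutting edge fixed on top of the die: toothed steel outline round an orange rubber pad, 56 mm (x) by 94 mm (y), 9 mm high, its top 38 mm above the board. Origin at the centre of its underside, 29 mm above the die's origin, same axes. Not to be touched.
- fence: fixed straight aluminium bar 490 mm long, 20 mm high, 20 mm thick on the far edge of the feed board. Origin: middle of its working face, at the level of the board's surface; y along the bar, x away from the working side (board and die are at negative x), z up. The die is flush when its origin is 45 mm from the face. Press and fence stand turned by up to 9 degrees.
- press: fixed roller press. Origin on the table 60 mm under the fence's origin, same axes. Feed board: flat green mat 60 mm above the table, x -270 to +30, y -245 to +255 mm. Two white lines 3 mm wide cross it along x, their inner edges at y = +-90 mm; the die belongs between. Blue cheeks and rollers, 248 mm high, stand beyond y = +264 mm.
- weight_a: brass pattern weight with a knob, 40 mm across, 46 mm high, 0.3 kg, standing on the feed board near its right end (y about -210 mm in the press's axes). Origin at the centre of its underside. Leave alone.
- weight_b: a second, like brass weight, on the feed board before the rollers (y about +225 mm in the press's axes). Origin at the centre of its underside. Leave alone.
- yarn_cone: white cone of yarn, 96 mm across the foot, 148 mm high, on the table off the right end of the press. Origin at the centre of its underside. Leave alone.
- pin_jar: glass pin jar with a red lid, 54 mm across, 62 mm high, on the table off the right end of the press. Origin at the centre of its underside. Leave alone.

How it is judged:
On the way:
1. the die is turned so that a long side faces the fence within 15 degrees, while still at least 5 mm short of lying against it (angle between the y axis of die and the y axis of fence, either way round below 0.26 rad and x of die in the frame of fence below -0.05 m), for 0.1 s.
At the end, for the whole second after the job is handed in: one long side of the die lies along the fence, within 3 mm and 1.7 degrees of flush, the die wholly between the two white lines (its centre within 26 mm of the middle), flat on the board and at rest (angle between the y axis of die and the y axis of fence, either way round below 0.03 rad and x of die in the frame of fence between -0.048 and -0.042 m and y of die in the frame of fence between -0.026 and 0.026 m and z of die in the frame of fence below 0.003 m and angle between die's own z axis and vertical below 0.03 rad and linear speed of die below 0.01 m/s); the robot touches nothing.
It fails at once if the die is lifted or tipped (z of die in the frame of fence above 0.006 m or angle between die's own z axis and vertical above 0.1 rad).
It fails at once if a corner of the die is driven into the fence: it touches while turned more than 15 degrees from square (contact force between die and fence above 1 N and angle between the y axis of die and the y axis of fence, either way round above 0.26 rad).
It fails at once if the die is rammed against the fence (over 80 N) (contact force between die and fence above 80 N).
It fails at once if the cutting edge is touched, or the die is shoved with the arm or the gripper's body instead of the fingers (contact force between any of the fingers, the arm and die_blade above 1 N or contact force between the arm and die above 5 N).
It fails at once if a brass weight, the yarn cone or the pin jar is disturbed (distance of any of weight_a, weight_b, yarn_cone, pin_jar from where it was at the start of the episode above 0.015 m).
It also fails if it takes over 64 s, if anything falls off the work surface, if the arm or the gripper's body presses on something with over 40 N, if the wrist force passes 120 N, or if a joint passes its speed limit or range.

ROBOT

A 6-joint arm with a two-finger parallel gripper is mounted at the origin on the work surface. World frame = base frame: x ahead of the robot, y to its left, z up, the work surface at z = 0. Lengths are in m, angles in rad, forces in N, time in s.
With the tool pointing down it reaches from about 0.425 to 0.95 m from the base axis. Payload 3.5 kg.
Tool frame: the origin (TCP) lies midway between the tips of the shut fingers; the grasp point (between the pads) lies 19 mm behind it; z points along the fingers, y is the direction in which the jaws open and shut (so a half turn about z gives the same grasp; the last joint's range is limited). The gripper opens to 85 mm and grips with 20 to 120 N. Pads are 22 mm wide; open, the fingers measure 114 mm over their backs; the gripper's body (76 mm by 85 mm) begins 54 mm behind the grasp point. The pads swing forward as they close: fully open they stand 13 mm farther back than shut.
Start: joints at [-1.288, 0.286, 1.577, -0, 1.279, -0.15], TCP at [0.283, -0.613, 0.231] pointing down, gripper open.
Joint ranges: [-2.77, 2.77], [-0.9, 2.22], [0.21, 2.48], [-1.53, 4.67], [0.24, 2.81], [-2.84, 2.84]. Speed limits (rad/s): [2.79, 2.79, 3.14, 3.14, 3.14, 3.14].

INTERFACE

Orientations are given as a unit quaternion [x, y, z, w].
In Python, from plant import ctrl gives the robot as it stands.
- The arm moves only by the tool apply_moves, never from a script. Its argument "moves" is a list that holds one entry, the list of rows, each a list of 7 numbers: the shift along the tool's x, y, z in m, then the turn, a rotation vector about the tool's x, y, z in degrees, then the gripper's target within -1 to 1 (shut at 1, half-way at 0, fully open at -1). In form: [[[tx, ty, tz, ax, ay, az, hand], ...]]. A call has 1 to 12 rows; each row shifts and turns the pose as measured when the row begins, along the tool's axes as they then stand; what a row does not reach is not made up. A row lasts 1/10 s, in which the tool goes at most 50 mm and 8.59 degrees, less where a joint would pass 70% of its speed; a pose out of reach is approached as far as the arm can. A call with a gripper value outside its range is refused whole. The fingers move at their own pace and stop on an object; "force" is the grip in N (left out, the last holds). Time passes only in rows, so rows that do not move let the fingers close. It gives the time, the measured TCP pose, the force and the opening at its end, in the units of the state.
- ctrl.get_state(): the state, without advancing time (a new reading comes with each control period).
- ctrl.read_camera(name): name is "side" or "top"; returns the picture (400x640x3 uint8, red, green, blue); there is no depth.
- ctrl.get_calibration(name): a dict with "camera_matrix" (3x3 intrinsics, pixels), "k1" (the pictures are not rectified: a ray, as slopes to the right and down, at radius r is drawn at 1 + k1 r^2 times it, then the intrinsics apply), "cam_to_world" (4x4, takes a point from camera to world coordinates). Camera axes: x right, y up, looking along -z (the intrinsics and any distortion apply to the point x, -y, -z); pixel columns grow to the right and rows downward; lengths in m; the calibration is good to about 2 mm. A picture is of the moment at which its call begins. get_calibration takes no time and is no camera call.
- ctrl.sign_off(): hands the job in, once; it reports no verdict.
The state is a dict: "time": time; "qpos": joint angles; "dq": joint speeds; "joint_efforts": joint torques, N m; "eef_pos": TCP position; "tcp_rot": TCP orientation; "contact_force": force on the tool from outside, world axes, zero at the start; "wrist_torque": the same for the moment, N m; "opening": opening from 0.0 (shut) to 1.0 (fully open).
Only numpy, scipy, OpenCV 4.12 (cv2) and the standard library are available. Lean on these libraries where they do the work, as an engineer would, in place of code of your own. Each camera call takes 0.05 s, during which the arm holds its last target. There are 200 camera calls.

## Working session

There is one attempt and no reset: what is moved stays moved. The work goes in short steps, Python scripts to look and compute and a tool call to move; the robot and the scene stay as the last step left them, time stands still between calls to the robot, and variables do not carry over. Pictures are saved under pics/ and viewed, about 8 in all and at most 12, crops included, and the job is handed in when it is done.

Besides the shell and the picture viewer there is one more tool, called after "Call:" by a JSON object that holds its "name" and its "arguments", one argument or row to a line. apply_moves: Moves the arm, as the interface text tells. Its arguments: {"type":"object","properties":{"moves":{"type":"array","items":{"type":"array","items":{"type":"array","items":{"type":"number"}}}},"force":{"type":"number"}},"required":["moves"]}

```bash
mkdir -p pics; ls; python3 - <<'E'
from plant import ctrl
import cv2
for n in("top","side"):
    cv2.imwrite(f"pics/{n}0.png",ctrl.read_camera(n)[:,:,::-1]); c=ctrl.get_calibration(n); print(n,c)
print(ctrl.get_state())
E
```

```text
pics
top {'camera_matrix': array([[392.21221667,   0.        , 314.15727118],
       [  0.        , 392.21221667, 192.14624143],
       [  0.        ,   0.        ,   1.        ]]), 'k1': -0.016104280952996507, 'cam_to_world': array([[ 0.01793748,  0.979198  , -0.20211263,  0.38645728],
       [-0.99982787,  0.01852562,  0.00101852, -0.00279075],
       [ 0.00474159,  0.20205957,  0.97936176,  0.861649  ],
       [ 0.        ,  0.        ,  0.        ,  1.        ]])}
side {'camera_matrix': array([[379.4834136 ,   0.        , 309.93648604],
       [  0.        , 379.4834136 , 204.06856704],
       [  0.        ,   0.        ,   1.        ]]), 'k1': -0.08258524939818546, 'cam_to_world': array([[-0.75349626,  0.38615982, -0.53209395,  0.08018422],
       [-0.65734572, -0.45706511,  0.59915615,  0.5063696 ],
       [-0.01183155,  0.8012316 ,  0.59823736,  0.61343285],
       [ 0.        ,  0.        ,  0.        ,  1.        ]])}
{'time': 0.1, 'qpos': array([-1.28798586e+00,  2.87100628e-01,  1.57803025e+00, -1.86844369e-05,
        1.27860762e+00, -1.49968648e-01]), 'dq': array([-0.00161937, -0.00321695, -0.00404343,  0.00175087, -0.00034996,
       -0.00029573]), 'joint_efforts': array([ 6.97226569e-04, -4.07297945e+01, -2.93700063e+01, -1.42753374e-04,
        3.44039167e-03,  6.07063754e-06]), 'eef_pos': array([ 0.2829657 , -0.61216961,  0.23006999]), 'tcp_rot': array([ 9.76677851e-01,  2.14707298e-01, -8.01355626e-05, -1.06996040e-03]), 'contact_force': array([-0.25452021, -0.49271616, -0.4632363 ]), 'wrist_torque': array([ 0.04842424, -0.07403833, -0.00302997]), 'opening': 1.0001909333569732}
```

View pics/top0.png

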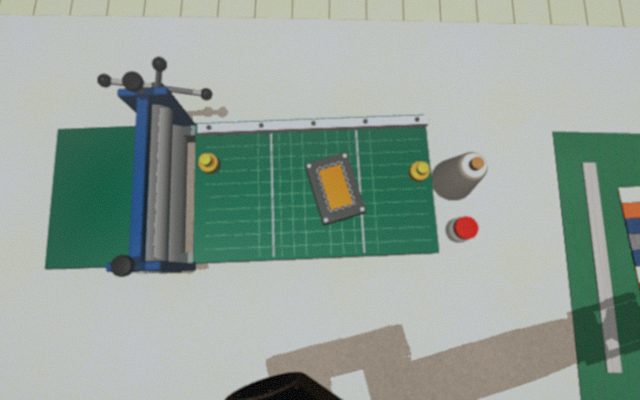

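View pics/side0.png

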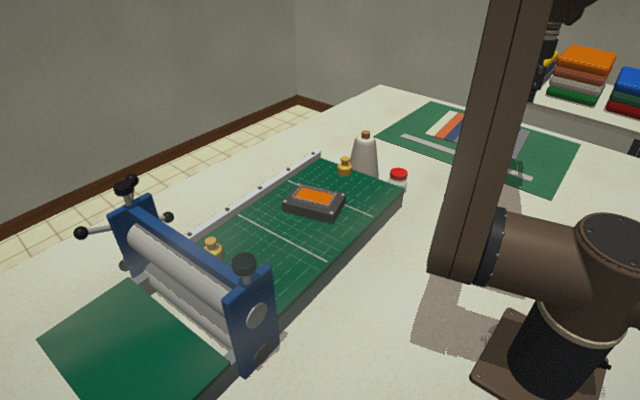

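```bash
python3 - <<'E'
import cv2
a=cv2.imread("pics/top0.png")[112:262,188:448]
cv2.imwrite("pics/crop0.png",cv2.resize(a,None,fx=3,fy=3,interpolation=cv2.INTER_CUBIC))
E
```

```text
(no output)
```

View pics/crop0.png

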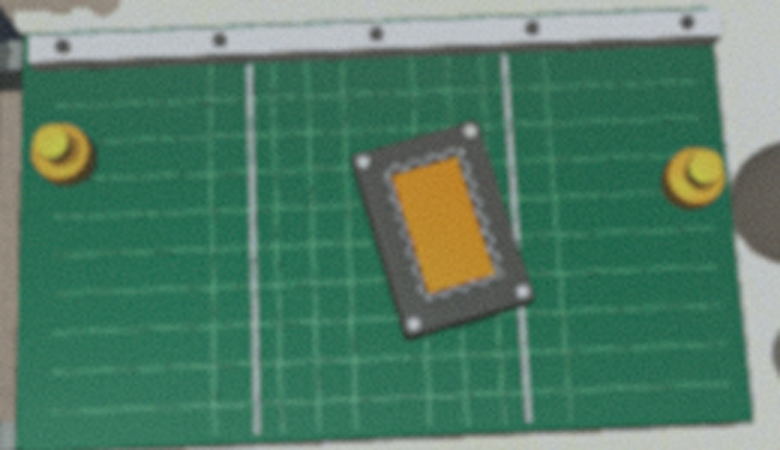

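```bash
cat > h.py <<'E'
import numpy as np,cv2
from plant import ctrl
def p2w(uv,z,n="top"):
    c=ctrl.get_calibration(n);k=c["camera_matrix"];T=c["cam_to_world"]
    q=cv2.undistortPoints(np.float64(uv).reshape(-1,1,2),k,np.array([c["k1"],0,0,0]))[:,0]
    d=np.c_[q[:,0],-q[:,1],-np.ones(len(q))]@T[:3,:3].T
    o=T[:3,3]; return (o+d*((z-o[2])/d[:,2])[:,None])[:,:2]
def cr(uv,off=(188,112),s=3): return (np.float64(uv)+.5)/s-.5+np.float64(off)
def die(n="top"):
    im=ctrl.read_camera(n)
    m=cv2.inRange(cv2.cvtColor(im,cv2.COLOR_RGB2HSV),(8,140,120),(20,255,255))
    if n=="top": m[:120]=0;m[260:]=0;m[:,:215]=0;m[:,405:]=0
    cs,_=cv2.findContours(m,0,2);c=max(cs,key=cv2.contourArea)
    w=p2w(c[:,0],.095,n).astype(np.float32)*1000
    (x,y),(a,b),t=cv2.minAreaRect(w)
    if a<b:t+=90
    return x,y,a,b,(t+90)%180-90   # long-axis angle, world deg
E
python3 - <<'E'
from h import *
wl=p2w(cr([(249,66),(257,432)]),.06);wr=p2w(cr([(505,55),(529,422)]),.06)
fb=p2w(cr([(30,67),(372,54.5),(715,42)]),.06);ne=p2w(cr([(17,449),(750,421)]),.06)
for a in(wl,wr,fb,ne):
    d=a[-1]-a[0];print(a.round(4).tolist(),np.degrees(np.arctan2(d[1],d[0])))
co=p2w(cr([(357,158),(476,124),(531,295),(407,333)]),.089);print("corners",co,co.mean(0))
bo=p2w(cr([(362,161),(470,131),(522,291),(413,324)]),.089);print("bolts",bo,bo.mean(0))
for a in(co,bo):
    d=a[0]+a[1]-a[2]-a[3];print(np.degrees(np.arctan2(d[1],d[0])),np.linalg.norm(d)/2)
print(die())
print("weights",p2w(cr([(695,182),(62,158)]),.07))
E
```

```text
[[0.6787, 0.0923], [0.4194, 0.0765]] -176.50240030354718
[[0.6906, -0.0915], [0.4294, -0.1068]] -176.65726004559204
[[0.675, 0.2495], [0.6891, 0.0042], [0.7037, -0.2436]] -86.66305722163658
[[0.405, 0.2372], [0.4326, -0.2566]] -86.80033390132368
corners [[ 0.6035832   0.01273394]
 [ 0.62929494 -0.06823732]
 [ 0.51146064 -0.10497578]
 [ 0.48455645 -0.02286798]] [ 0.55722381 -0.04583679]
bolts [[ 0.60153456  0.00928816]
 [ 0.62421885 -0.06413607]
 [ 0.51404263 -0.09900375]
 [ 0.49060942 -0.02675501]] [ 0.55760136 -0.04515167]
16.983336232122618 0.12383081723137251
17.78190071757503 0.11609711822358253
(557.3675537109375, -45.469600677490234, 83.06356048583984, 45.53232192993164, 17.507308959960938)
weights [[ 0.59621784 -0.22242057]
 [ 0.60502958  0.21873977]]
```

Call:
{"name": "apply_moves", "arguments": {
  "moves": [
    [[0.04,-0.024,0,0,0,0,1],[0.04,-0.024,0,0,0,0,1],[0.04,-0.024,0,0,0,0,1],[0.04,-0.024,0,0,0,0,1],[0.04,-0.024,0,0,0,0,1],[0.04,-0.024,0,0,0,0,1],[0.04,-0.024,0,0,0,0,1],[0.04,-0.024,0,0,0,0,1],[0.04,-0.024,0,0,0,0,1],[0.04,-0.024,0,0,0,0,1],[0.04,-0.024,0,0,0,0,1],[0,0,0,0,0,7.4,1]]
  ],
  "force": 30
}}

```text
time: 1.35
eef_pos: [0.58, -0.1721, 0.2258]
tcp_rot: [0.989, 0.147, -0.001, -0.004]
contact_force: [-0.9, -0.7, 0.0]
opening: 0.0
```

```bash
cat >> h.py <<'E'
from scipy.spatial.transform import Rotation as R
F=np.array([.6893,.0013]);TH=3.35
def fr(p): # world->fence mm
    t=np.radians(TH);d=np.float64(p)-F;return 1000*np.array([d[0]*np.cos(t)+d[1]*np.sin(t),-d[0]*np.sin(t)+d[1]*np.cos(t)])
def st():
    s=ctrl.get_state();r=R.from_quat(s["tcp_rot"]).as_matrix()
    print("t",s["time"],"tcp",s["eef_pos"].round(4),"fence",fr(s["eef_pos"][:2]).round(1),"yaw",np.degrees(np.arctan2(r[1,0],r[0,0])).round(2),"F",s["contact_force"].round(1),"op",round(s["opening"],2),"tilt",(r[:2,2]).round(4))
    return s,r
def rem(w):
    s,r=st();print("rem tool",(r.T@(np.float64(w)-s["eef_pos"])).round(4))
E
python3 -c "
from h import *
rem([.629,-.107,.068])"
```

```text
t 1.35 tcp [ 0.58   -0.1721  0.2258] fence [-119.2 -166.7] yaw 16.85 F [-0.9 -0.7  0. ] op 0.0 tilt [-0.0033  0.0067]
rem tool [ 0.0659 -0.0469  0.1581]
```

Call:
{"name": "apply_moves", "arguments": {
  "moves": [
    [[0.033,-0.0235,0,0,0,0,1],[0.033,-0.0235,0,0,0,0,1],[0,0,0.04,0,0,0,1],[0,0,0.04,0,0,0,1],[0,0,0.04,0,0,0,1],[0,0,0.02,0,0,0,1],[0,0,0.01,0,0,0,1],[0,0,0,0,0,0,1]]
  ]
}}

```text
time: 2.15
eef_pos: [0.6326, -0.1006, 0.0706]
tcp_rot: [0.989, 0.148, -0.001, -0.003]
contact_force: [0.7, 0.6, -0.1]
opening: 0.006
```

```bash
python3 -c "
from h import *
rem([.629,-.107,.068])"
```

```text
t 2.15 tcp [ 0.6326 -0.1006  0.0706] fence [-62.6 -98.4] yaw 17.06 F [ 0.7  0.6 -0.1] op 0.01 tilt [-0.0022  0.006 ]
rem tool [-0.0053  0.0051  0.0025]
```

Call:
{"name": "apply_moves", "arguments": {
  "moves": [
    [[-0.005,-0.003,0.001,0,0,0,1],[0,-0.003,0,0,0,0,1],[0,-0.003,0,0,0,0,1],[0,-0.003,0,0,0,0,1],[0,-0.003,0,0,0,0,1]]
  ]
}}

```text
time: 2.65
eef_pos: [0.6261, -0.0884, 0.0758]
tcp_rot: [0.989, 0.148, 0.004, -0.001]
contact_force: [0.3, -0.2, 0.1]
opening: 0.001
```

```bash
python3 -c "
from h import *
st()"
```

```text
t 2.65 tcp [ 0.6261 -0.0884  0.0758] fence [-68.4 -85.8] yaw 17.0 F [ 0.3 -0.2  0.1] op 0.0 tilt [0.0074 0.003 ]
```

Call:
{"name": "apply_moves", "arguments": {
  "moves": [
    [[0,-0.002,0.005,0,0,0,1],[0,-0.003,0.002,0,0,0,1],[0,-0.003,0,0,0,0,1]]
  ]
}}

```text
time: 2.95
eef_pos: [0.6257, -0.0827, 0.0704]
tcp_rot: [0.989, 0.149, 0.006, 0.003]
contact_force: [3.9, -6.9, -1.6]
opening: -0.001
```

```bash
python3 -c "
from h import *
st()"
```

```text
t 2.95 tcp [ 0.6257 -0.0827  0.0704] fence [-68.4 -80.1] yaw 17.13 F [ 3.9 -6.9 -1.6] op -0.0 tilt [ 0.0136 -0.004 ]
```

Call:
{"name": "apply_moves", "arguments": {
  "moves": [
    [[0.0039,-0.0066,0,0.2,-0.7,-4,1],[0.0039,-0.0066,0,0,0,-4,1],[0.0039,-0.0066,0,0,0,-4,1],[0.0039,-0.0066,0,0,0,-4,1]]
  ]
}}

```text
time: 3.35
eef_pos: [0.6322, -0.0607, 0.0706]
tcp_rot: [0.957, 0.291, 0.001, 0.012]
contact_force: [2.4, -5.3, -1.1]
opening: 0.003
```

```bash
cat >> h.py <<'E'
def look():
    s,r=st();z=r[:,2]
    print("fix tilt",np.degrees(r.T@np.cross(z,[0,0,-1])).round(2))
    x,y,a,b,t=die();print("die fence",fr([x/1000,y/1000]).round(1),"angle from fence y",round((t-TH-90+90)%180-90,1),"size",round(a),round(b))
    e=np.array([np.cos(np.radians(t)),np.sin(np.radians(t))])*1000
    d=s["eef_pos"][:2]-np.array([x,y])/1000;print("tcp in die: along",(d@e).round(1),"right",(d@[e[1],-e[0]]).round(1),"long axis yaw",round(t,1))
E
python3 -c "
from h import *
look()"
```

```text
t 3.35 tcp [ 0.6322 -0.0607  0.0706] fence [-60.6 -58.6] yaw 33.83 F [ 2.4 -5.3 -1.1] op 0.0 tilt [ 0.0084 -0.0223]
fix tilt [1.33 0.31 0.  ]
die fence [-85.9 200.8] angle from fence y -89.4 size 2 2
tcp in die: along 22.4 right 259.7 long axis yaw 4.0
```

```bash
python3 - <<'E'
from h import *
a=ctrl.read_camera("top")[60:280,180:500];b=ctrl.read_camera("side")[120:340,160:480]
cv2.imwrite("pics/c1.png",cv2.resize(np.hstack([a,b]),(800,275))[:,:,::-1])
E
```

```text
(no output)
```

View pics/c1.png

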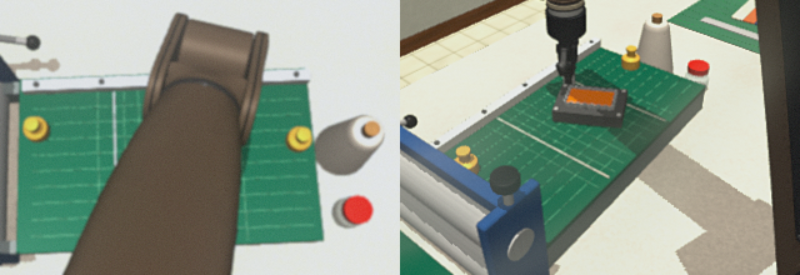

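```bash
python3 - <<'E'
s=open('h.py').read()
s=s.replace('def die(n="top"):\n    im=ctrl.read_camera(n)','def die(n="side",im=None):\n    if im is None: im=ctrl.read_camera(n)')
s=s.replace('    cs,_=','    else: m[:165]=0;m[280:]=0;m[:,:225]=0;m[:,350:]=0\n    cs,_=')
open('h.py','w').write(s)
E
python3 -c "
from h import *
print(die(im=cv2.imread('pics/side0.png')[:,:,::-1]))
look()"
```

```text
(557.1422729492188, -44.87492370605469, 83.47222900390625, 45.19110870361328, 18.751537322998047)
t 3.5 tcp [ 0.6321 -0.0597  0.0706] fence [-60.6 -57.5] yaw 33.59 F [ 3.  -4.4 -1.2] op 0.0 tilt [ 0.0082 -0.02  ]
fix tilt [ 1.21  0.24 -0.  ]
die fence [-135.9  -30. ] angle from fence y -61.8 size 84 43
tcp in die: along 53.3 right 59.8 long axis yaw 31.5
```

Call:
{"name": "apply_moves", "arguments": {
  "moves": [
    [[0.0039,-0.0066,0,1.0,0.2,-4,1],[0.0039,-0.0066,0,0.4,0,-4,1],[0.0039,-0.0066,0,0.3,0,-4,1],[0.0039,-0.0066,0,0.3,0,-4,1]]
  ]
}}

```text
time: 3.95
eef_pos: [0.6306, -0.0338, 0.0703]
tcp_rot: [0.907, 0.42, 0.0, -0.002]
contact_force: [4.0, -4.6, -2.3]
opening: -0.0
```

```bash
python3 -c "
from h import *
look()"
```

```text
t 3.95 tcp [ 0.6306 -0.0338  0.0703] fence [-60.7 -31.6] yaw 49.72 F [ 4.  -4.6 -2.3] op -0.0 tilt [-0.0016  0.0037]
fix tilt [-0.21 -0.1  -0.  ]
die fence [-140.7  -22.6] angle from fence y -49.8 size 83 43
tcp in die: along 55.3 right 58.5 long axis yaw 43.5
```

Call:
{"name": "apply_moves", "arguments": {
  "moves": [
    [[0.0032,-0.007,0,0.1,0,-2,1],[0.0032,-0.007,0,0.3,0,-2.5,1],[0.0036,-0.007,0,0.3,0,-3.5,1],[0.0039,-0.007,0,0.3,0,-3.5,1],[0.0039,-0.007,0,0.3,0,-3.5,1]]
  ]
}}

```text
time: 4.5
eef_pos: [0.6162, -0.0002, 0.0702]
tcp_rot: [0.845, 0.535, 0.001, -0.008]
contact_force: [4.1, -2.0, -2.0]
opening: -0.002
```

```bash
python3 -c "
from h import *
look()"
```

```text
t 4.5 tcp [ 6.162e-01 -2.000e-04  7.020e-02] fence [-73.1   2.8] yaw 64.67 F [ 4.1 -2.  -2. ] op -0.0 tilt [-0.0072  0.0144]
fix tilt [-0.72 -0.57  0.  ]
die fence [-151.1  -13.9] angle from fence y -29.9 size 82 43
tcp in die: along 53.3 right 59.3 long axis yaw 63.5
```

Call:
{"name": "apply_moves", "arguments": {
  "moves": [
    [[0.0036,-0.0068,0,-0.7,-0.6,-3.7,1],[0.0036,-0.0068,0,0.1,0,-3.7,1],[0.0036,-0.0068,0,0.1,0,-3.7,1],[0.0036,-0.0068,0,0.1,0,-3.7,1],[0.0036,-0.0068,0,0.1,0,-3.7,1]]
  ]
}}

```text
time: 5.05
eef_pos: [0.5938, 0.0278, 0.0708]
tcp_rot: [0.749, 0.663, 0.004, 0.002]
contact_force: [4.9, -1.2, -2.8]
opening: -0.004
```

```bash
python3 -c "
from h import *
look()"
```

```text
t 5.05 tcp [0.5938 0.0278 0.0708] fence [-93.7  32.1] yaw 83.05 F [ 4.9 -1.2 -2.8] op -0.0 tilt [0.0081 0.0027]
fix tilt [ 0.44 -0.21 -0.  ]
die fence [-162.1   -8.5] angle from fence y -10.3 size 82 45
tcp in die: along 52.1 right 60.0 long axis yaw 83.0
```

Two to three more rows to square it, then back off and lift.

Call:
{"name": "apply_moves", "arguments": {
  "moves": [
    [[0.0034,-0.0066,0,0.4,-0.2,-3.7,1],[0.0034,-0.0066,0,0.1,0,-3.7,1],[0.0028,-0.0055,0,0.1,0,-2.5,1],[0,0.012,0,0,0,0,1],[0,0.015,0,0,0,0,1],[0,0,-0.04,0,0,0,1],[0,0,-0.04,0,0,0,1],[0,0,-0.01,0,0,0,1]]
  ]
}}

```text
time: 5.9
eef_pos: [0.5981, 0.0433, 0.1565]
tcp_rot: [0.696, 0.718, -0.004, -0.012]
contact_force: [0.9, 0.7, 1.0]
opening: -0.003
```

```bash
python3 -c "
from h import *
look()"
```

```text
t 5.9 tcp [0.5981 0.0433 0.1565] fence [-88.6  47.2] yaw 91.8 F [0.9 0.7 1. ] op -0.0 tilt [-0.0232  0.0113]
fix tilt [-1.31 -0.69  0.  ]
die fence [-169.5   -7.3] angle from fence y 0.7 size 45 83
tcp in die: along -53.5 right -81.5 long axis yaw -86.0
```

Call:
{"name": "apply_moves", "arguments": {
  "moves": [
    [[0,0,0,-1.3,-0.7,8,-1],[0,0,0,0,0,8,-1],[0,0,0,0,0,8,-1],[0,0,0,0,0,8,-1],[0,0,0,0,0,8,-1],[0,0,0,0,0,8,-1],[0,0,0,0,0,8,-1],[0,0,0,0,0,8,-1],[0,0,0,0,0,8,-1],[0,0,0,0,0,8,-1],[0,0,0,0,0,8,-1]]
  ]
}}

```text
time: 7.05
eef_pos: [0.5813, 0.0465, 0.1355]
tcp_rot: [1.0, -0.01, -0.023, -0.004]
contact_force: [0.1, -0.1, -0.7]
opening: 1.001
```

```bash
python3 -c "
from h import *
look();rem([.4471,-.0202,.15])"
```

```text
t 7.05 tcp [0.5813 0.0465 0.1355] fence [-105.2   51.5] yaw -1.08 F [ 0.1 -0.1 -0.7] op 1.0 tilt [-0.0455  0.0092]
fix tilt [-0.48  2.61 -0.  ]
die fence [-169.7   -7.3] angle from fence y -0.1 size 44 83
tcp in die: along -58.9 right -64.5 long axis yaw -86.8
t 7.1 tcp [0.5809 0.0466 0.135 ] fence [-105.6   51.6] yaw -1.29 F [-0.2 -0.1 -1.5] op 1.0 tilt [-0.0465  0.0093]
rem tool [-0.1328  0.0697 -0.0094]
```

Call:
{"name": "apply_moves", "arguments": {
  "moves": [
    [[0,0,-0.02,-0.5,2.6,-4.5,-1],[-0.03,0.02,0,0,0,0,-1],[-0.035,0.02,0,0,0,0,-1],[-0.035,0.02,0,0,0,0,-1],[-0.03,0.017,0,0,0,0,-1],[0,0,0,0,0,0,-1]]
  ]
}}

```text
time: 7.7
eef_pos: [0.446, -0.038, 0.1462]
tcp_rot: [0.999, 0.034, -0.009, -0.004]
contact_force: [-0.3, -0.2, -0.9]
opening: 1.003
```

```bash
python3 -c "
from h import *
look();rem([.4471,-.0202,.055])"
```

```text
t 7.7 tcp [ 0.446  -0.038   0.1462] fence [-245.2  -25. ] yaw 3.89 F [-0.3 -0.2 -0.9] op 1.0 tilt [-0.0192  0.0078]
fix tilt [-0.52  1.07 -0.  ]
die fence [-169.5   -7.4] angle from fence y -1.1 size 45 83
tcp in die: along 19.1 right 75.4 long axis yaw -87.8
t 7.75 tcp [ 0.4474 -0.0376  0.1466] fence [-243.8  -24.7] yaw 3.9 F [ 0.5  0.5 -0.2] op 1.0 tilt [-0.0177  0.0079]
rem tool [ 0.0025 -0.0166  0.0917]
```

Call:
{"name": "apply_moves", "arguments": {
  "moves": [
    [[0,-0.017,0.02,-0.5,1.0,-0.5,-1],[0,0,0.03,0,0,0,-1],[0,0,0.025,0,0,0,-1],[0,0,0.012,0,0,0,-1],[0,0,0,0,0,0,-1]]
  ]
}}

```text
time: 8.25
eef_pos: [0.4483, -0.0178, 0.0562]
tcp_rot: [0.999, 0.04, 0.001, -0.001]
contact_force: [0.5, 0.3, -0.0]
opening: 1.003
```

```bash
python3 -c "
from h import *
look();rem([.4471,-.0202,.057])"
```

```text
t 8.25 tcp [ 0.4483 -0.0178  0.0562] fence [-241.7   -5. ] yaw 4.62 F [ 0.5  0.3 -0. ] op 1.0 tilt [0.0021 0.003 ]
fix tilt [-0.16 -0.13 -0.  ]
die fence [-169.2   -7.4] angle from fence y -1.1 size 45 83
tcp in die: along -1.0 right 72.6 long axis yaw -87.8
t 8.3 tcp [ 0.4487 -0.0179  0.0569] fence [-241.3   -5.2] yaw 4.62 F [ 0.3 -0.4  0.4] op 1.0 tilt [0.0033 0.0026]
rem tool [-0.0018  0.0021 -0.0001]
```

Call:
{"name": "apply_moves", "arguments": {
  "moves": [
    [[0.006,0.001,0,0,0,1.2,-1],[0.005,0,0,0,0,0,-1],[0.004,0,0,0,0,0,-1],[0.004,0,0,0,0,0,-1],[0.004,0,0,0,0,0,-1],[0.004,0,0,0,0,0,-1]]
  ]
}}

```text
time: 8.9
eef_pos: [0.4653, -0.018, 0.0586]
tcp_rot: [0.999, 0.03, -0.02, -0.001]
contact_force: [-18.4, -3.0, 13.8]
opening: 1.003
```

```bash
python3 -c "
from h import *
look()"
```

```text
t 8.9 tcp [ 0.4653 -0.018   0.0586] fence [-224.7   -6.2] yaw 3.39 F [-18.4  -3.   13.8] op 1.0 tilt [-0.0401  0.0008]
fix tilt [-0.18  2.29  0.  ]
die fence [-154.3   16.3] angle from fence y 34.5 size 30 59
tcp in die: along -21.4 right 70.8 long axis yaw -52.1
```

Call:
{"name": "apply_moves", "arguments": {
  "moves": [
    [[0,0,-0.003,-0.1,2.0,0,-1],[0.004,0,0,0,0.6,0,-1],[0.004,0,0,0,0.6,0,-1],[0.004,0,0,0,0.6,0,-1]]
  ]
}}

```text
time: 9.35
eef_pos: [0.4663, -0.0179, 0.0622]
tcp_rot: [1.0, 0.03, -0.005, -0.001]
contact_force: [-16.1, -2.7, 11.2]
opening: 1.001
```

```bash
python3 - <<'E'
from h import *
look()
a=ctrl.read_camera("top")[60:280,180:500];b=ctrl.read_camera("side")[120:340,160:480]
cv2.imwrite("pics/c2.png",cv2.resize(np.hstack([a,b]),(800,275))[:,:,::-1])
E
```

```text
t 9.35 tcp [ 0.4663 -0.0179  0.0622] fence [-223.8   -6.2] yaw 3.46 F [-16.1  -2.7  11.2] op 1.0 tilt [-0.0101  0.0024]
fix tilt [-0.17  0.57  0.  ]
die fence [-154.8   15.6] angle from fence y 34.6 size 32 66
tcp in die: along -21.3 right 69.2 long axis yaw -52.0
```

View pics/c2.png

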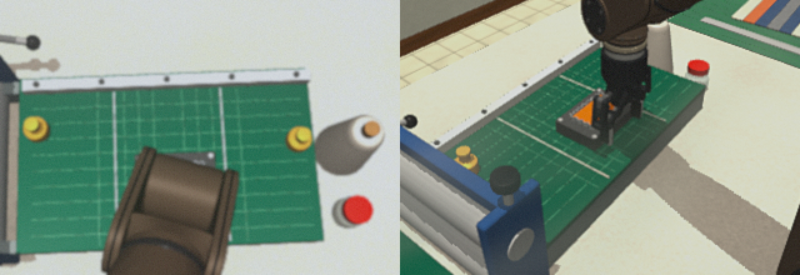

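Call:
{"name": "apply_moves", "arguments": {
  "moves": [
    [[0.006,0,-0.002,-0.1,0.8,0,-1],[0.007,0,-0.001,0,0.8,0,-1],[0.007,0,-0.001,0,0.8,0,-1],[0.007,0,0,0,0.8,0,-1]]
  ]
}}

```text
time: 9.9
eef_pos: [0.4723, -0.0166, 0.0618]
tcp_rot: [0.999, 0.033, -0.008, -0.002]
contact_force: [-20.5, -3.3, 15.5]
opening: 0.997
```

```bash
python3 - <<'E'
from h import *
look()
E
```

```text
t 9.9 tcp [ 0.4723 -0.0166  0.0618] fence [-217.7   -5.2] yaw 3.75 F [-20.5  -3.3  15.5] op 1.0 tilt [-0.0166  0.0039]
fix tilt [-0.29  0.94 -0.  ]
die fence [-147.4   16.7] angle from fence y 35.2 size 32 66
tcp in die: along -22.6 right 70.1 long axis yaw -51.5
```

Call:
{"name": "apply_moves", "arguments": {
  "moves": [
    [[0.006,0,-0.003,-0.2,1.0,0.3,-1],[0.006,0,-0.003,0,0.5,0,-1],[0.007,0,-0.002,0,0.5,0,-1],[0.007,0,-0.002,0,0.5,0,-1]]
  ]
}}

```text
time: 10.35
eef_pos: [0.4786, -0.0141, 0.0622]
tcp_rot: [0.999, 0.031, -0.013, -0.003]
contact_force: [-16.3, -3.9, 8.7]
opening: 1.0
```

```bash
python3 - <<'E'
from h import *
look()
E
```

```text
t 10.35 tcp [ 0.4786 -0.0141  0.0622] fence [-211.3   -3. ] yaw 3.59 F [-16.3  -3.9   8.7] op 1.0 tilt [-0.0268  0.0058]
fix tilt [-0.43  1.51 -0.  ]
die fence [-141.6   20. ] angle from fence y 38.1 size 29 56
tcp in die: along -24.9 right 69.1 long axis yaw -48.5
```

Call:
{"name": "apply_moves", "arguments": {
  "moves": [
    [[0.008,0.001,-0.003,-0.4,1.5,0.2,-1],[0.008,0,-0.003,0,0.9,0,-1],[0.008,0,-0.002,0,0.9,0,-1],[0.008,0,-0.002,0,0.9,0,-1],[0.008,0,-0.002,0,0.9,0,-1],[0.008,0,-0.002,0,0.9,0,-1]]
  ]
}}

```text
time: 11.0
eef_pos: [0.4965, -0.0107, 0.0622]
tcp_rot: [0.999, 0.033, -0.003, -0.004]
contact_force: [-11.8, -1.6, 1.2]
opening: 1.0
```

```bash
python3 - <<'E'
from h import *
look()
E
```

```text
t 11.0 tcp [ 0.4965 -0.0107  0.0622] fence [-193.2   -0.7] yaw 3.84 F [-11.8  -1.6   1.2] op 1.0 tilt [-0.0067  0.0079]
fix tilt [-0.48  0.35 -0.  ]
die fence [-123.1   22.5] angle from fence y 39.0 size 29 53
tcp in die: along -26.0 right 69.0 long axis yaw -47.7
```

Call:
{"name": "apply_moves", "arguments": {
  "moves": [
    [[0.008,0.001,-0.002,-0.4,0.8,0.3,-1],[0.008,0.001,-0.002,0,0.8,0,-1],[0.008,0,-0.002,0,0.8,0,-1],[0.008,0.001,-0.002,-0.1,0.8,0,-1],[0.008,0,-0.002,0,0.8,0,-1],[0.008,0.001,-0.002,0,0.8,0,-1],[0.008,0,-0.002,0,0.8,0,-1],[0.008,0.001,-0.002,0,0.8,0,-1]]
  ]
}}

```text
time: 11.85
eef_pos: [0.5194, -0.0083, 0.062]
tcp_rot: [0.999, 0.037, -0.007, -0.006]
contact_force: [-13.5, 0.6, 3.8]
opening: 1.0
```

```bash
python3 - <<'E'
from h import *
look()
E
```

```text
t 11.85 tcp [ 0.5194 -0.0083  0.062 ] fence [-170.2    0.4] yaw 4.26 F [-13.5   0.6   3.8] op 1.0 tilt [-0.0145  0.0122]
fix tilt [-0.76  0.78 -0.  ]
die fence [-100.4   25.6] angle from fence y 40.0 size 27 54
tcp in die: along -25.6 right 69.7 long axis yaw -46.6
```

Call:
{"name": "apply_moves", "arguments": {
  "moves": [
    [[0.008,0.001,-0.002,-0.7,1.0,0.8,-1],[0.008,0.001,-0.002,-0.1,0.8,0.1,-1],[0.008,0,-0.002,-0.1,0.8,0,-1],[0.008,0.001,-0.002,-0.1,0.8,0.1,-1],[0.008,0,-0.002,-0.1,0.8,0,-1],[0.008,0.001,-0.002,-0.1,0.8,0.1,-1],[0.008,0,-0.002,-0.1,0.8,0,-1],[0.008,0.001,-0.002,-0.1,0.8,0,-1]]
  ]
}}

```text
time: 12.7
eef_pos: [0.539, -0.0054, 0.0618]
tcp_rot: [0.999, 0.032, -0.014, -0.002]
contact_force: [-15.2, 0.0, 5.1]
opening: 1.003
```

```bash
python3 - <<'E'
from h import *
look()
a=ctrl.read_camera("top")[60:280,180:500];b=ctrl.read_camera("side")[120:340,160:480]
cv2.imwrite("pics/c3.png",cv2.resize(np.hstack([a,b]),(800,275))[:,:,::-1])
E
```

```text
t 12.7 tcp [ 0.539  -0.0054  0.0618] fence [-150.4    2.1] yaw 3.69 F [-15.2   0.    5.1] op 1.0 tilt [-0.029   0.0038]
fix tilt [-0.33  1.64 -0.  ]
die fence [-79.3  29.6] angle from fence y 41.1 size 23 43
tcp in die: along -26.1 right 71.7 long axis yaw -45.5
```

View pics/c3.png

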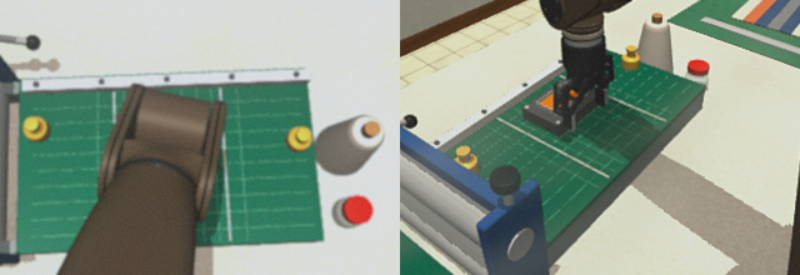

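Call:
{"name": "apply_moves", "arguments": {
  "moves": [
    [[0.008,0.001,-0.002,-0.3,1.6,0.3,-1],[0.008,0.001,-0.002,-0.1,1.0,0.1,-1],[0.008,0.001,-0.002,-0.1,1.0,0,-1],[0.008,0.001,-0.002,-0.1,1.0,0.1,-1],[0.008,0.001,-0.002,-0.1,1.0,0,-1],[0.008,0.001,-0.002,-0.1,1.0,0.1,-1],[0.008,0.001,-0.002,-0.1,1.0,0,-1],[0.008,0.001,-0.002,-0.1,1.0,0,-1],[0.008,0.001,-0.002,-0.1,1.0,0,-1]]
  ]
}}

```text
time: 13.75
eef_pos: [0.5611, -0.0045, 0.0615]
tcp_rot: [0.999, 0.034, -0.003, -0.003]
contact_force: [-13.6, -0.5, 4.5]
opening: 1.001
```

```bash
python3 - <<'E'
from h import *
look()
E
```

```text
t 13.75 tcp [ 0.5611 -0.0045  0.0615] fence [-128.3    1.7] yaw 3.86 F [-13.6  -0.5   4.5] op 1.0 tilt [-0.0056  0.0052]
fix tilt [-0.32  0.3   0.  ]
die fence [-59.   29.8] angle from fence y 42.0 size 21 44
tcp in die: along -25.4 right 70.3 long axis yaw -44.7
```

Call:
{"name": "apply_moves", "arguments": {
  "moves": [
    [[0.008,0.001,-0.002,-0.3,0.8,0.5,-1],[0.008,0.001,-0.002,-0.1,0.9,0,-1],[0.008,0.001,-0.002,-0.1,0.9,0.1,-1],[0.008,0.001,-0.002,-0.1,0.9,0,-1],[0.008,0.001,-0.002,-0.1,0.9,0.1,-1],[0.008,0.001,-0.002,-0.1,0.9,0,-1]]
  ]
}}

```text
time: 14.4
eef_pos: [0.5756, -0.0036, 0.0616]
tcp_rot: [0.999, 0.032, -0.005, -0.003]
contact_force: [-14.9, -0.9, 4.8]
opening: 1.0
```

```bash
python3 - <<'E'
from h import *
st()
E
```

```text
t 14.4 tcp [ 0.5756 -0.0036  0.0616] fence [-113.8    1.7] yaw 3.62 F [-14.9  -0.9   4.8] op 1.0 tilt [-0.0111  0.0049]
```

Call:
{"name": "apply_moves", "arguments": {
  "moves": [
    [[0.007,0.001,-0.002,-0.2,1.0,0.2,-1],[0.007,0.001,-0.002,-0.1,0.8,0,-1],[0.007,0.001,-0.002,-0.1,0.8,0,-1],[0.007,0.001,-0.002,-0.1,0.8,0,-1]]
  ]
}}

```text
time: 14.8
eef_pos: [0.5812, -0.0035, 0.0617]
tcp_rot: [0.999, 0.033, -0.009, -0.002]
contact_force: [-15.7, -0.7, 4.6]
opening: 1.003
```

```bash
python3 - <<'E'
from h import *
st()
E
```

```text
t 14.8 tcp [ 0.5812 -0.0035  0.0617] fence [-108.2    1.5] yaw 3.74 F [-15.7  -0.7   4.6] op 1.0 tilt [-0.0176  0.0043]
```

Call:
{"name": "apply_moves", "arguments": {
  "moves": [
    [[0.007,0.001,-0.002,-0.2,1.2,0.3,-1],[0.007,0.001,-0.002,-0.1,0.9,0,-1],[0.007,0.001,-0.002,-0.1,0.9,0,-1],[0.007,0.001,-0.002,-0.1,0.9,0,-1]]
  ]
}}

```text
time: 15.2
eef_pos: [0.5851, -0.0033, 0.0616]
tcp_rot: [0.999, 0.032, -0.01, -0.003]
contact_force: [-22.4, -0.8, 10.8]
opening: 1.001
```

```bash
python3 - <<'E'
from h import *
st()
E
```

```text
t 15.2 tcp [ 0.5851 -0.0033  0.0616] fence [-104.3    1.5] yaw 3.72 F [-22.4  -0.8  10.8] op 1.0 tilt [-0.0206  0.0048]
```

Call:
{"name": "apply_moves", "arguments": {
  "moves": [
    [[0.007,0,-0.002,-0.2,1.2,0.3,-1],[0.008,0,-0.002,0,0.8,0,-1],[0.008,0,-0.002,0,0.8,0,-1]]
  ]
}}

```text
time: 15.5
eef_pos: [0.5848, -0.0031, 0.0618]
tcp_rot: [0.999, 0.031, -0.02, -0.002]
contact_force: [-23.6, -4.0, 11.6]
opening: 1.0
```

```bash
python3 - <<'E'
from h import *
st()
E
```

```text
t 15.5 tcp [ 0.5848 -0.0031  0.0618] fence [-104.6    1.7] yaw 3.62 F [-23.6  -4.   11.6] op 1.0 tilt [-0.0409  0.0026]
```

Call:
{"name": "apply_moves", "arguments": {
  "moves": [
    [[0.01,0,-0.003,-0.1,2.4,0.2,-1],[0.011,0,-0.003,0,1.2,0,-1],[0.011,0,-0.003,0,1.2,0,-1]]
  ]
}}

```text
time: 15.8
eef_pos: [0.5846, -0.003, 0.0619]
tcp_rot: [0.999, 0.032, -0.026, -0.003]
contact_force: [-31.3, -5.5, 15.9]
opening: 1.005
```

```bash
python3 - <<'E'
from h import *
st()
E
```

```text
t 15.8 tcp [ 0.5846 -0.003   0.0619] fence [-104.8    1.8] yaw 3.65 F [-31.3  -5.5  15.9] op 1.01 tilt [-0.052   0.0035]
```

Call:
{"name": "apply_moves", "arguments": {
  "moves": [
    [[-0.012,0,0,0,0.5,0,-1],[-0.02,0,0,0,0.5,0,-1],[-0.02,0,0,0,0.5,0,-1],[0,0,-0.04,0,0,0,-1],[0,0,-0.04,0,0,0,-1],[-0.02,0.045,-0.02,0,0,0,-1],[-0.02,0.045,-0.02,0,0,0,-1],[-0.02,0.045,0,0,0,0,-1],[-0.02,0.045,0,0,0,0,-1],[0,0.045,0,0,0,0,-1],[0,0.045,0,0,0,0,-1],[0,0.045,0,0,0,0,-1]]
  ]
}}

```text
time: 17.0
eef_pos: [0.4826, -0.33, 0.197]
tcp_rot: [0.999, 0.037, -0.0, 0.004]
contact_force: [0.5, 0.7, 0.4]
opening: 0.999
```

```bash
python3 - <<'E'
from h import *
look()
im=ctrl.read_camera("top");x,y,a,b,t=die("top",im);print("top",fr([x/1000,y/1000]),t-TH-90,a,b)
cv2.imwrite("pics/c4.png",cv2.resize(im[112:262,188:448],None,fx=3,fy=3,interpolation=cv2.INTER_CUBIC)[:,:,::-1])
E
```

```text
t 17.0 tcp [ 0.4826 -0.33    0.197 ] fence [-225.7 -318.6] yaw 4.21 F [0.5 0.7 0.4] op 1.0 tilt [-0.     -0.0076]
fix tilt [ 0.44  0.03 -0.  ]
die fence [-48.1   0.7] angle from fence y 0.9 size 45 83
tcp in die: along 316.6 right 182.3 long axis yaw -85.8
top [-47.6283283   -0.14819623] -179.10532484054565 45.493228912353516 83.74165344238281
```

View pics/c4.png

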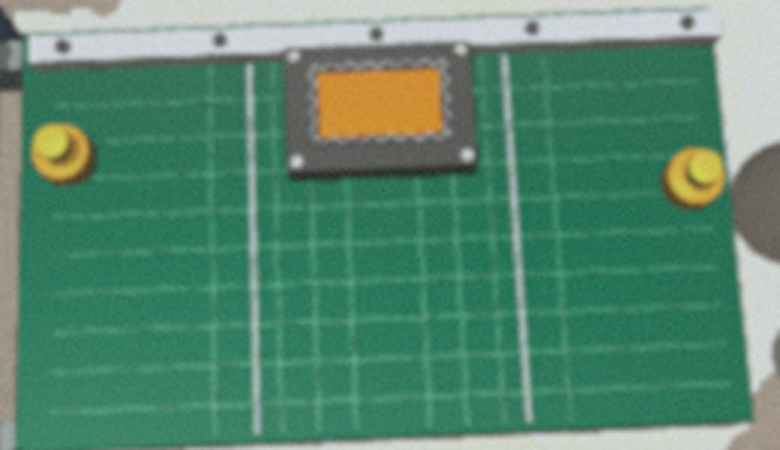

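```bash
python3 - <<'E'
from h import *
im=np.mean([cv2.cvtColor(ctrl.read_camera("top"),cv2.COLOR_RGB2GRAY).astype(float) for _ in range(8)],0)
def edge(cols,r0,r1,sgn):
    o=[]
    for c in cols:
        g=sgn*np.diff(im[r0:r1,c]);i=int(g.argmax())
        k=g[max(i-1,0):i+2].clip(0); o.append((c,r0+.5+(np.arange(max(i-1,0),max(i-1,0)+len(k))*k).sum()/k.sum()))
    return np.array(o)
f=edge([*range(200,275),*range(355,420)],122,142,-1)
d=edge(range(292,335),118,136,-1)
print(im[118:136,[230,315,390]].round().T.astype(int))
for n,e,zz in(("fence",f,(.08,)),("die",d,(.089,))):
    for z in zz:
        w=np.array([fr(p) for p in p2w(e,z)])
        A=np.c_[np.ones(len(w)),w[:,1]]; s=None
        k=np.ones(len(w),bool)
        for _ in range(4):
            c=np.linalg.lstsq(A[k],w[k,0],rcond=None)[0];r=w[:,0]-A@c;k=abs(r)<1.2
        print(n,z,"x at y=0",c[0].round(2),"angle deg",np.degrees(np.arctan(-c[1])).round(2),"rms",r[k].std().round(2),k.sum())
E
```

```text
[[213 213 208 190 179 200 213 214 212 213 213 212 194 159 112  91  92  94]
 [187 185 195 183 162 154 167 178 171 128  98  95  98 106 122 131 124 130]
 [214 214 214 215 214 210 183 132  93  87  87  90  93  91  91  92  92  91]]
fence 0.08 x at y=0 -3.2 angle deg 0.14 rms 0.45 140
die 0.089 x at y=0 -3.75 angle deg 0.35 rms 0.48 41
```

```bash
python3 -c "
from plant import ctrl
print(ctrl.sign_off())"
```

```text
the job is handed in; nothing more can be done
None
```

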